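Unlock the sheath, draw the carving fork and hold it level

TASK

The carving fork is locked in its slanting sheath: throw the sheath's lever into the middle notch (the one between the two studs, lever upright) and leave it there, then draw the fork out by its wooden handle. Turn the fork level and finish still holding it so by the handle, well clear above the sheath, with the handle at least 10 cm higher than it sat at the start; do not disturb the other things on the ledge.

Things in the scene. Friction and masses are not known exactly. Their poses are not given: they have to be found in the camera images.
- keeper: The locking sheath, fixed to the ledge: a dark steel base plate 150 x 190 x 12 mm carrying a slanting steel sheath tube (outside 36 x 17 mm) and, on its +y side, a lever. Origin on the ledge under the sheath mouth; z up; the sheath rises along its +x, away from the robot; +y is toward the lever. The base reaches from x -105 to +45 mm, y -55 to +135 mm.
- sheath_mouth (a point): Centre of the sheath's mouth, 110 mm above the ledge. Its x axis points out along the sheath, 40 degrees above level: draw the fork along it. Its y axis is level (the lever's turning axis), its z is square to both, upward. The bore is about 26 x 7 mm and 80 mm deep; the fork's prongs reach 67 mm into it.
- lever (a joint): Lever angle about the level y axis, rad: 0 upright, in the middle notch (between the two studs); negative leans to the keeper's -x (toward the robot). Notches at -0.5, 0, 0.5; ends at +-0.65. It starts at -0.6 to -0.4, where its forked catch locks the fork's guard; within 0.1 of 0 counts as in the notch and the catch is clear. Held by friction, 2 N at the knob; no spring, no click.
- lever_knob (a point): Centre of the lever's round wooden knob, a ball of 28 mm diameter on a 10 mm rod; 125 mm from the pivot, so 205 mm above the ledge when upright. Its z runs along the lever.
- lever_pivot (a point): Point on the lever's turning axis beneath the knob, 80 mm above the ledge. With angle a the knob's centre is at pivot + 125 mm x (sin a along the keeper's x, cos a up). A notched steel quadrant plate beside the lever reaches 80 mm from this axis.
- fork: The carving fork, loose, about 0.16 kg: rosewood handle, round steel guard 40 mm across and 6 mm thick, two steel prongs. Origin at the centre of the guard's prong-side face, which rests on the sheath mouth at the start. Its axes are not along the fork: use fork_grip for direction.
- fork_grip (a point): Centre of the fork's wooden handle, 20 mm wide (its y) x 24 mm deep (its z) x 95 mm long (its x), 157 mm above the ledge at the start. Its x axis runs along the fork from the prongs to the handle's end (at the start 40 degrees above level); y is level, across the handle. The guard's far face is 73.5 mm toward -x of this point, the end of the wood 47.5 mm.
- fork_tip (a point): Between the points of the two prongs, 140.5 mm from fork_grip along the fork's -x. It stands 67 mm inside the sheath at the start.
- grinder: Bystander: empty glass pepper grinder with a steel head, standing, 54 mm across, 138 mm high. Origin under its middle.
- lighter: Bystander: flip-top metal lighter lying flat, 38 x 56 x 13 mm. Origin under its middle.
- spoon: Bystander: short rosewood spoon lying along its x, 200 mm. Origin on the ledge near its middle.
- tub_lid (a joint): Bystander: hinged lid of the blue plastic tub (160 x 220 mm, 90 mm high, plus lid and knob, fixed at the left, +y, of the ledge); 0 is shut, rad.
- tub: The blue plastic tub itself; origin under its middle.
There are look-alikes about, which are no part of the job. Several things have the shape of the keeper; the one meant has the colours described above.

How it is judged:
On the way, in this order (a step that is already met when the one before it is completed fails the run):
1. the lever stands in the middle notch, the fork still in its sheath (value of joint lever between -0.1 and 0.1 rad and x of fork_tip in the frame of sheath_mouth below -0.05 m), for 0.3 s.
2. the fork is drawn clear of the sheath, lever still in the middle notch (value of joint lever between -0.1 and 0.1 rad and distance between fork_tip and sheath_mouth above 0.02 m and distance between fork_grip and sheath_mouth above 0.125 m), for 0.1 s.
At the end, for the whole second after the job is handed in: The lever is within 0.1 rad of upright; the fork is gripped by its handle (within 70 mm of the handle's centre), its handle's centre more than 250 mm and its prong tips more than 200 mm above the ledge, its length level within 11 degrees, at rest and touching nothing of the sheath (value of joint lever between -0.1 and 0.1 rad and height (world z) of fork_grip above 0.25 m and height (world z) of fork_tip above 0.2 m and angle between fork_grip's own x axis and vertical between 1.37 and 1.77 rad and distance between the grasp point and fork_grip below 0.07 m and contact force between fork and the fingers above 2 N and contact force between fork and keeper below 0.1 N and linear speed of fork below 0.03 m/s and angular speed of fork below 0.2 rad/s); the arm keeps its last pose, push and grip.
It fails at once if a bystander is moved more than 25 mm (distance of any of grinder, lighter, spoon from where it was at the start of the episode above 0.025 m).
It fails at once if the tub's lid is lifted (value of joint tub_lid above 0.2 rad).
It also fails if it takes over 48 s, if anything falls off the work surface, if the arm or the gripper's body presses on something with over 40 N, if the wrist force passes 120 N, or if a joint passes its speed limit or range.

ROBOT

A 6-joint arm with a two-finger parallel gripper is mounted at the origin on the work surface. World frame = base frame: x ahead of the robot, y to its left, z up, the work surface at z = 0. Lengths are in m, angles in rad, forces in N, time in s.
With the tool pointing down it reaches from about 0.35 to 0.85 m from the base axis. Payload 8.1 kg.
Tool frame: the origin (TCP) lies midway between the tips of the shut fingers; the grasp point (between the pads) lies env.tcp_to_grasp behind it (env.tcp_to_grasp is the distance from the TCP to the grasp point, in m); z points along the fingers, y is the line along which they close (so a half turn about z gives the same grasp; the last joint's range is limited). The gripper opens to 85 mm and grips with 20 to 120 N. Pads are 22 mm wide; open, the fingers measure 114 mm over their backs; the gripper's body (76 mm by 85 mm) begins 54 mm behind the grasp point. The pads swing forward as they close: fully open they stand 13 mm farther back than shut.
Start: joints at [1.235, 0.13, 1.488, -0, 1.523, -0.085], TCP at [0.149, 0.581, 0.231] pointing down, gripper open.
Joint ranges: [-2.96, 2.96], [-0.89, 2.26], [0.02, 2.5], [-1.34, 4.48], [0, 2.73], [-2.66, 2.66]. Speed limits (rad/s): [2.39, 2.39, 2.79, 3.14, 3.14, 3.14].

INTERFACE

Orientations are given as [roll, pitch, yaw] about the fixed x, y, z axes, in that order (R = Rz(yaw) Ry(pitch) Rx(roll)).
In Python, from station import env, camera, boxes_of, cut_out gives the robot as it stands. The module is installed in compiled form; this text tells all that it offers.
- The arm moves only by the tool jog_arm, never from a script. Its argument "motion" is text: rows parted by semicolons, each of 7 numbers parted by spaces: the shift along the world's x, y, z normalised to -1 to 1, where 1 is 250 mm, then the turn, a rotation vector about the world's x, y, z normalised to -1 to 1, where 1 is 60 degrees, then the closure, from 0 (fully open) to 1 (shut). In form: dx dy dz wx wy wz claw; .... A call has 1 to 12 rows; each row is the pose to reach, as a shift and turn from the pose commanded when the call began; what a row does not reach only later rows make up. A row lasts 1/12 s, in which the tool goes at most 41.7 mm and 7.16 degrees, less where a joint would pass 70% of its speed; a pose out of reach is approached as far as the arm can. A call with a number of a shift or a turn outside -1 to 1 is refused whole. A call with a gripper value outside its range is refused whole. The fingers move at their own pace and stop on an object; the grip force is fixed at half the most. Time passes only in rows, so rows that repeat a pose let the fingers close. It gives the time, the measured TCP pose, the force, the opening and the grip force at its end, in the units of the state.
- env.state(): the state, without advancing time (a new reading comes with each control period).
- camera(name): name is "scene" or "top"; returns a dict with "image" (400x640x3 uint8, blue, green, red), "range_z" (400x640 float32, m along the optical axis (not along the pixel's ray), 0 where there is no reading), "fx", "fy", "cx", "cy" (pixels), "rvec" (rotation vector, rad) and "tvec" (3), from world to camera coordinates, as OpenCV has them. Camera axes: x right, y down, z forward; pixel columns grow to the right and rows downward; lengths in m; the calibration is good to about 2 mm. A picture is of the moment at which its call begins.
- env.hand_in(): hands the job in; it is judged then, once.
Trained networks look in a picture, given as the dict that the camera call returned (one of the last four; its "shot" number tells which), for a name from the list of things; names that differ only in an ending like _2 or _b are one class to them, and where a whole thing is asked for, a point or a joint stands for the part that bears it (a point fixed in the world has none). Each returns a list of dicts, best first, with "conf" (0 to 1); they miss things now and then, are a little off and sometimes report something else, mostly with a low value. They report only what shows in the picture. A call takes as long as a camera call. They do not tell look-alikes from the thing itself.
- boxes_of(picture, target): "extent" ([left, top, right, bottom] in pixels, round what is visible of it).
- cut_out(picture, target): "pixels" (400x640 bool, what is visible of it) and "extent" ([left, top, right, bottom] in pixels, round what is visible of it).
The state is a dict: "time_s": time; "joint_pos": joint angles; "qd": joint speeds; "joint_torque": joint torques, N m; "eef_pos": TCP position; "eef_rot": TCP orientation; "force": force on the tool from outside, world axes, zero at the start; "torque": the same for the moment, N m; "finger_gap": finger opening in m; "grasp_force": force on a finger pad.
Only numpy, scipy, OpenCV 4.12 (cv2) and the standard library are available. Lean on these libraries where they do the work, as an engineer would, in place of code of your own. Each camera call takes 0.05 s, during which the arm holds its last target. There are 200 camera calls.

## Working session

There is one attempt and no reset: what is moved stays moved. The work goes in short steps, Python scripts to look and compute and a tool call to move; the robot and the scene stay as the last step left them, time stands still between calls to the robot, and variables do not carry over. Pictures are saved under pics/ and viewed, at most 10 in all, crops included, and the job is handed in when it is done.

Besides the shell and the picture viewer there is one more tool, called as a command line: name --argument value ..., lists and objects as JSON in quotes. jog_arm: Moves the arm, as the interface text tells. Its arguments: {"type":"object","properties":{"motion":{"type":"string"}},"required":["motion"]}

```bash
mkdir -p pics; cat > h.py <<'E'
import numpy as np, cv2
from station import env, camera, boxes_of, cut_out
def cloud(p):
    z=p["range_z"]; v,u=np.mgrid[0:400,0:640]
    c=np.stack([(u-p["cx"])/p["fx"]*z,(v-p["cy"])/p["fy"]*z,z],-1)
    R=cv2.Rodrigues(np.array(p["rvec"],float))[0]
    return (c-np.array(p["tvec"]).reshape(3))@R
E
python3 - <<'E'
from h import *
print(env.tcp_to_grasp, env.state())
ims=[]
for n in ("scene","top"):
    p=camera(n); ims.append(p["image"]); W=cloud(p)
    for t in ("keeper","lever","lever_knob","fork","fork_grip","grinder","lighter","spoon","tub"):
        for d in cut_out(p,t)[:4]:
            m=d["pixels"]&(p["range_z"]>0)
            if m.sum()<5: continue
            q=W[m]
            print(n,t,round(d["conf"],2),np.round(d["extent"]),"med",np.round(np.median(q,0),3),"lo",np.round(np.percentile(q,3,axis=0),3),"hi",np.round(np.percentile(q,97,axis=0),3),"bgr",np.median(p["image"][m],0))
    cv2.imwrite(f"pics/{n}.png",p["image"])
E
```

```text
0.0187 {'time_s': 0.0, 'joint_pos': array([ 1.23459433e+00,  1.31171045e-01,  1.48928633e+00, -8.34605365e-06,
        1.52300766e+00, -8.53972529e-02]), 'qd': array([ 0.0010628 , -0.00131559,  0.00193549, -0.00046745,  0.00024536,
        0.00015131]), 'joint_torque': array([-1.84949422e-03, -5.69385910e+01, -5.00548232e+01, -4.96302473e-04,
        1.50071742e-02,  1.51762421e-06]), 'eef_pos': array([0.14870566, 0.58070587, 0.23023467]), 'eef_rot': array([-3.13972638e+00, -1.51396508e-04,  2.89078818e+00]), 'force': array([-0.3651154 , -0.35548216, -0.29252423]), 'torque': array([-0.04767101,  0.02300742,  0.00036187]), 'grasp_force': 0.0, 'finger_gap': 0.08534783448736191}
scene keeper 0.64 [265. 131. 326. 202.] med [ 0.441 -0.133  0.014] lo [ 0.364 -0.261  0.007] hi [ 0.501 -0.078  0.189] bgr [ 85.  162.5  69. ]
scene keeper 0.6 [308. 200. 399. 289.] med [0.552 0.166 0.013] lo [0.474 0.051 0.008] hi [0.608 0.225 0.179] bgr [106. 103. 104.]
scene keeper 0.57 [406. 187. 498. 263.] med [0.315 0.318 0.013] lo [0.235 0.208 0.003] hi [0.376 0.386 0.202] bgr [ 79. 203. 232.]
scene lever
[... 3177 characters left out ...]
.194] bgr [31. 44. 66.]
top grinder 0.59 [460. 128. 491. 156.] med [ 0.701 -0.387  0.11 ] lo [ 0.684 -0.415  0.014] hi [ 0.727 -0.375  0.136] bgr [110.  110.5 112. ]
top lighter 0.75 [351. 123. 373. 147.] med [ 0.749 -0.077  0.014] lo [ 0.723 -0.101  0.006] hi [ 0.776 -0.052  0.017] bgr [153. 153. 148.]
top lighter 0.49 [471. 218. 493. 288.] med [ 0.421 -0.42   0.013] lo [ 0.3   -0.444 -0.001] hi [ 0.488 -0.406  0.022] bgr [34. 49. 78.]
top spoon 0.92 [475. 220. 491. 287.] med [ 0.392 -0.42   0.014] lo [ 0.301 -0.442  0.001] hi [ 0.485 -0.408  0.022] bgr [34. 48. 77.]
top tub 0.56 [143. 168. 238. 232.] med [0.549 0.414 0.097] lo [0.473 0.314 0.028] hi [0.626 0.529 0.101] bgr [188.  93.  49.]
```

View pics/scene.png

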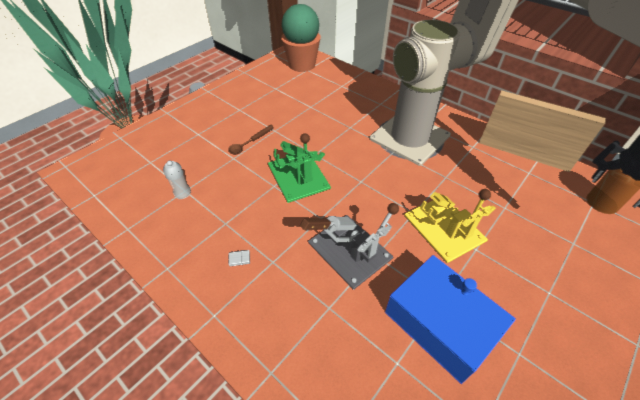

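View pics/top.png

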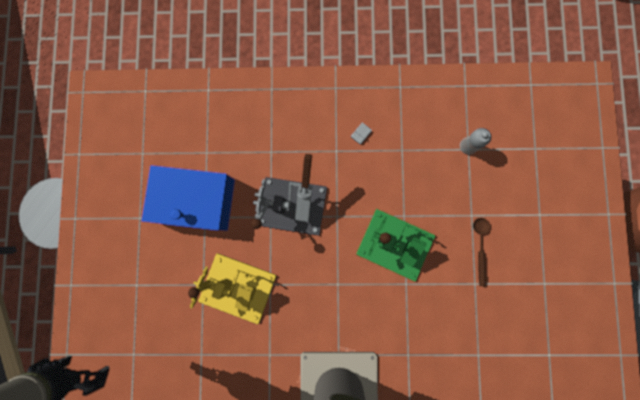

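```bash
python3 - <<'E'
from h import *
C=[]
for n,(a,b,c,d) in (("scene",(285,190,415,295)),("top",(240,145,345,255))):
    p=camera(n); W=cloud(p); im=p["image"].astype(int)
    C.append(cv2.resize(p["image"][b:d,a:c],(400,400*(d-b)//(c-a)),interpolation=cv2.INTER_CUBIC))
    # points in region, z filters
    m=np.zeros((400,640),bool); m[b:d,a:c]=True; m&=p["range_z"]>0
    br=(im[...,2]>im[...,0]*1.5)&(im[...,2]<170)
    for nm,mm in (("knob",m&br&(W[...,2]>.15)&(W[...,0]<.53)),("handle",m&br&(W[...,2]>.1)&(W[...,0]>.55))):
        q=W[mm]; 
        if len(q)<5: print(n,nm,len(q)); continue
        print(n,nm,len(q),"mean",q.mean(0).round(4),"lo",q.min(0).round(3),"hi",q.max(0).round(3))
        if nm=="handle":
            s=np.linalg.svd(q-np.median(q,0),full_matrices=False)[2][0]; print("dir",s.round(3))
    pl=m&(abs(W[...,2]-.013)<.004)&(abs(im.max(-1)-im.min(-1))<25)
    q=W[pl][:,:2].astype(np.float32); r=cv2.minAreaRect(q); print("plate",r,cv2.boxPoints(r).round(3).tolist())
h=max(x.shape[0] for x in C)
cv2.imwrite("pics/crop.png",np.hstack([cv2.copyMakeBorder(x,0,h-x.shape[0],0,0,0) for x in C]))
E
```

```text
scene knob 107 mean [0.4796 0.2063 0.1932] lo [0.464 0.192 0.154] hi [0.495 0.218 0.202]
scene handle 315 mean [0.6198 0.0835 0.1669] lo [0.574 0.066 0.127] hi [0.655 0.096 0.195]
dir [-0.775  0.175 -0.608]
plate ((0.5352516174316406, 0.1344338059425354), (0.18898876011371613, 0.1488877385854721), 79.91583251953125) [[0.4449999928474426, 0.05400000140070915], [0.5920000076293945, 0.02800000086426735], [0.625, 0.21400000154972076], [0.4790000021457672, 0.2409999966621399]]
top knob 85 mean [0.4712 0.2044 0.1976] lo [0.459 0.192 0.185] hi [0.484 0.217 0.206]
top handle 260 mean [0.6121 0.079  0.1705] lo [0.571 0.064 0.134] hi [0.653 0.093 0.199]
dir [-0.797  0.131 -0.589]
plate ((0.5312519073486328, 0.13290029764175415), (0.18799477815628052, 0.14787739515304565), 80.45768737792969) [[0.4429999887943268, 0.052000001072883606], [0.5889999866485596, 0.02800000086426735], [0.6200000047683716, 0.21299999952316284], [0.4740000069141388, 0.23800000548362732]]
```

View pics/crop.png

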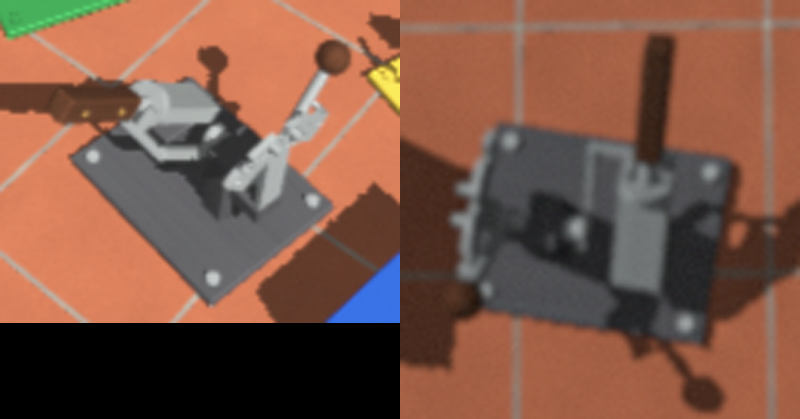

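jog_arm --motion "0 0 0.4 0 0 -0.2 0; 0 0 0.48 0 0 -0.4 0; 0.66 -0.75 0.48 0 0 -0.71 0; 0.66 -0.75 0.48 0 0 -0.71 0; 0.66 -0.75 0.48 0 0 -0.71 0; 0.66 -0.75 0.48 0 0 -0.71 0; 0.66 -0.75 0.48 0 0 -0.71 0; 0.66 -0.75 0.48 0 0 -0.71 0; 0.66 -0.75 0.48 0 0 -0.71 0; 0.66 -0.75 0.48 0 0 -0.71 0; 0.66 -0.75 0.48 0 0 -0.71 0; 0.66 -0.75 0.48 0 0 -0.71 0"

```text
time_s: 2.1
eef_pos: [0.3131, 0.3945, 0.351]
eef_rot: [-3.141, -0.0, 2.148]
force: [-1.1, -0.7, 0.1]
finger_gap: 0.0855
grasp_force: 0.0
```

jog_arm --motion "0.65 -0.75 0 0 0 -0.71 0; 0.65 -0.75 0 0 0 -0.71 0; 0.65 -0.75 0 0 0 -0.71 0; 0.65 -0.75 0 0 0 -0.71 0; 0.65 -0.75 0 0 0 -0.71 0; 0.65 -0.75 0 0 0 -0.71 0; 0.65 -0.75 0 0 0 -0.71 0; 0.65 -0.75 0 0 0 -0.71 0; 0.65 -0.75 0 0 0 -0.71 0; 0.65 -0.75 0 0 0 -0.71 0; 0.65 -0.75 0 0 0 -0.71 0"

```text
time_s: 3.02
eef_pos: [0.4756, 0.2079, 0.3513]
eef_rot: [-3.141, -0.0, 1.407]
force: [-0.6, 0.6, -0.4]
finger_gap: 0.0854
grasp_force: 0.0
```

jog_arm --motion "0 -0.01 -0.72 0 0 0 0; 0 -0.01 -0.72 0 0 0 0; 0 -0.01 -0.72 0 0 0 0; 0 -0.01 -0.72 0 0 0 0; 0 -0.01 -0.72 0 0 0 0; 0 -0.01 -0.72 0 0 0 0; 0 -0.01 -0.72 0 0 0 1; 0 -0.01 -0.72 0 0 0 1; 0 -0.01 -0.72 0 0 0 1; 0 -0.01 -0.72 0 0 0 1; 0 -0.01 -0.72 0 0 0 1; 0 -0.01 -0.72 0 0 0 1"

```text
time_s: 4.02
eef_pos: [0.477, 0.2043, 0.1734]
eef_rot: [3.14, -0.002, 1.404]
force: [-5.0, 0.6, 8.1]
finger_gap: 0.025
grasp_force: 57.8
```

jog_arm --motion "0.055 -0.01 0.025 0 0 0 1; 0.11 -0.02 0.045 0 0 0 1; 0.17 -0.03 0.055 0 0 0 1; 0.23 -0.04 0.06 0 0 0 1; 0.23 -0.04 0.06 0 0 0 1; 0.23 -0.04 0.06 0 0 0 1"

```text
time_s: 4.52
eef_pos: [0.5368, 0.1941, 0.1895]
eef_rot: [3.136, -0.003, 1.403]
force: [3.5, 0.4, 8.9]
finger_gap: 0.0247
grasp_force: 60.5
```

```bash
python3 - <<'E'
from h import *
C=[]
for n,(a,b,c,d) in (("scene",(285,190,415,295)),("top",(240,145,345,255))):
    p=camera(n)
    C.append(cv2.resize(p["image"][b:d,a:c],(400,400*(d-b)//(c-a)),interpolation=cv2.INTER_CUBIC))
h=max(x.shape[0] for x in C)
cv2.imwrite("pics/crop2.png",np.hstack([cv2.copyMakeBorder(x,0,h-x.shape[0],0,0,0) for x in C]))
E
```

```text
(no output)
```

View pics/crop2.png

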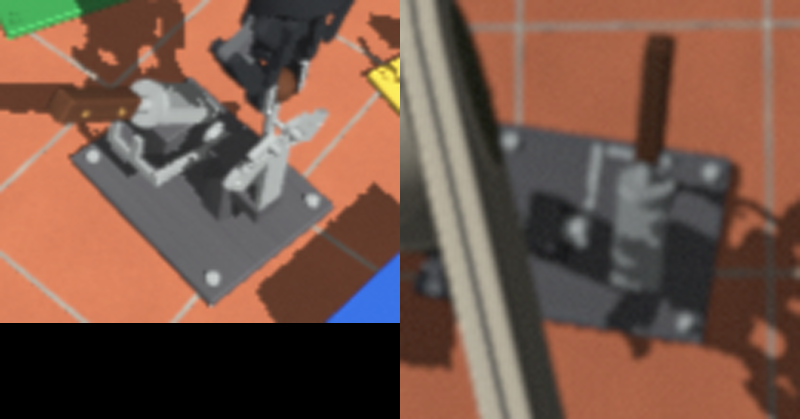

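jog_arm --motion "0 0 0 0 0 0 0; 0 0 0 0 0 0 0; 0 0 0 0 0 0 0; 0 0 0 0 0 0 0; 0 0 0.16 0 0 0 0; 0 0 0.32 0 0 0 0; 0 0 0.48 0 0 0.1 0; 0 0 0.64 0 0 0.2 0; 0 0 0.7 0 0 0.3 0; 0 -0.2 0.7 0 0 0.4 0; 0 -0.4 0.7 0 0 0.5 0; 0 -0.46 0.7 0 0 0.6 0"

```text
time_s: 5.62
eef_pos: [0.5336, 0.077, 0.3616]
eef_rot: [3.142, 0.001, 2.038]
force: [-0.2, -0.1, -1.1]
finger_gap: 0.0857
grasp_force: 0.0
```

```bash
python3 - <<'E'
from h import *
C=[]
for n,(a,b,c,d) in (("scene",(285,190,415,295)),("top",(240,145,345,255))):
    p=camera(n); W=cloud(p); im=p["image"].astype(int)
    C.append(cv2.resize(p["image"][b:d,a:c],(400,400*(d-b)//(c-a)),interpolation=cv2.INTER_CUBIC))
    m=np.zeros((400,640),bool); m[b:d,a:c]=True; m&=p["range_z"]>0
    br=(im[...,2]>im[...,0]*1.5)&(im[...,2]<170)
    for nm,mm in (("knob",m&br&(W[...,2]>.15)&(W[...,2]<.23)&(W[...,1]>.15)),("handle",m&br&(W[...,2]>.1)&(W[...,1]<.12)&(W[...,0]>.55))):
        q=W[mm]
        if len(q)<5: print(n,nm,len(q)); continue
        print(n,nm,len(q),"mean",q.mean(0).round(4),"lo",q.min(0).round(3),"hi",q.max(0).round(3))
h=max(x.shape[0] for x in C)
cv2.imwrite("pics/crop3.png",np.hstack([cv2.copyMakeBorder(x,0,h-x.shape[0],0,0,0) for x in C]))
print(env.state()["joint_pos"].round(3))
E
```

```text
scene knob 121 mean [0.542  0.1961 0.2096] lo [0.528 0.182 0.15 ] hi [0.551 0.208 0.22 ]
scene handle 313 mean [0.6197 0.0834 0.1671] lo [0.573 0.065 0.126] hi [0.655 0.095 0.194]
top knob 54 mean [0.5339 0.1933 0.2176] lo [0.525 0.183 0.208] hi [0.543 0.208 0.224]
top handle 0
[ 0.045 -0.051  1.44  -0.002  1.753 -0.418]
```

View pics/crop3.png

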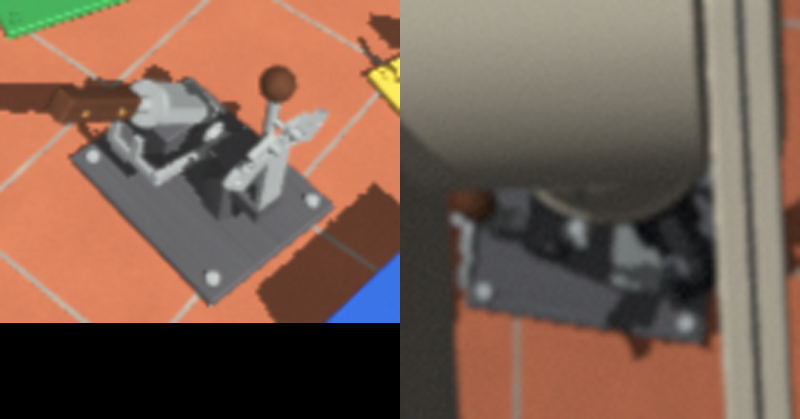

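jog_arm --motion "-0.09 0.08 0 0 0 0.12 0; -0.09 0.08 0 0 0 0.24 0; -0.09 0.08 0 0 0 0.36 0; -0.09 0.08 0 0 0 0.48 0; -0.09 0.08 0 0 0 0.6 0; -0.09 0.08 0 0 0 0.72 0; -0.09 0.08 0 0 0 0.84 0; -0.09 0.08 0 0 0 0.895 0; -0.09 0.08 0 0 0 0.895 0; -0.09 0.08 0 0 0 0.895 0"

```text
time_s: 6.55
eef_pos: [0.5112, 0.0991, 0.361]
eef_rot: [-3.142, -0.001, 2.967]
force: [-0.5, 0.4, 0.6]
finger_gap: 0.0855
grasp_force: 0.0
```

jog_arm --motion "0 0 0 -0.019 -0.11 0 0; 0 0 0 -0.038 -0.22 0 0; 0 0 0 -0.057 -0.33 0 0; 0 0 -0.08 -0.075 -0.44 0 0; 0 0 -0.16 -0.094 -0.55 0 0; 0 0 -0.32 -0.113 -0.657 0 0; 0 0 -0.32 -0.113 -0.657 0 0; 0 0 -0.32 -0.113 -0.657 0 0; 0 0 -0.32 -0.113 -0.657 0 0"

```text
time_s: 7.3
eef_pos: [0.5121, 0.0992, 0.2842]
eef_rot: [3.137, 0.699, 2.966]
force: [1.3, 0.9, 4.3]
finger_gap: 0.0852
grasp_force: 0.0
```

```bash
python3 - <<'E'
from h import *
from scipy.spatial.transform import Rotation as R
s=env.state(); r=R.from_euler("xyz",s["eef_rot"]).as_matrix()
print(s["eef_pos"].round(4),r.round(3).tolist(),s["joint_pos"].round(2))
print(((np.array([.625,.078,.143])-s["eef_pos"])/.25).round(3))
E
```

```text
[0.5121 0.0992 0.2842] [[-0.753, 0.172, 0.635], [0.133, 0.985, -0.108], [-0.644, 0.003, -0.765]] [ 0.29 -0.73  2.25 -0.35  1.01 -1.01]
[ 0.451 -0.085 -0.565]
```

jog_arm --motion "0.1 -0.02 -0.125 0 0 0 0; 0.2 -0.04 -0.25 0 0 0 0; 0.3 -0.06 -0.375 0 0 0 0; 0.38 -0.07 -0.475 0 0 0 0; 0.45 -0.085 -0.56 0 0 0 0; 0.45 -0.085 -0.56 0 0 0 0; 0.45 -0.085 -0.56 0 0 0 0"

```text
time_s: 7.88
eef_pos: [0.6325, 0.0774, 0.1505]
eef_rot: [3.135, 0.708, 2.962]
force: [-0.6, 0.1, 0.0]
finger_gap: 0.0851
grasp_force: 0.0
```

```bash
python3 - <<'E'
from h import *
p=camera("scene"); cv2.imwrite("pics/c4.png",cv2.resize(p["image"][170:290,270:420],(750,600),interpolation=cv2.INTER_CUBIC))
E
```

```text
(no output)
```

View pics/c4.png

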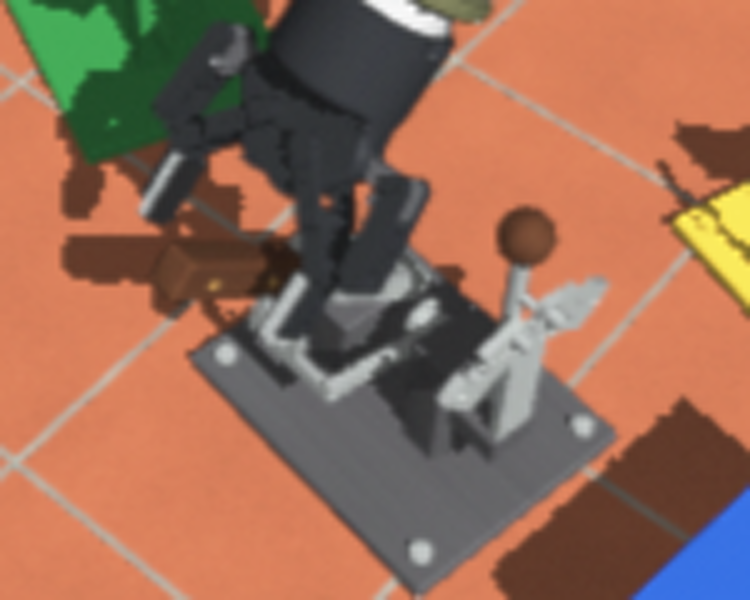

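jog_arm --motion "0 0 0 0 0 0 1; 0 0 0 0 0 0 1; 0 0 0 0 0 0 1; 0 0 0 0 0 0 1; 0 0 0 0 0 0 1; 0 0 0 0 0 0 1; 0 0 0 0 0 0 1; 0 0 0 0 0 0 1"

```text
time_s: 8.6
eef_pos: [0.6242, 0.0779, 0.1421]
eef_rot: [3.139, 0.699, 2.968]
force: [-4.8, 3.1, 5.8]
finger_gap: 0.0195
grasp_force: 60.5
```

jog_arm --motion "0.045 -0.008 0.039 0 0 0 1; 0.09 -0.015 0.077 0 0 0 1; 0.136 -0.023 0.116 0 0 0 1; 0.181 -0.031 0.155 0 0 0 1; 0.227 -0.039 0.193 0 0 0 1; 0.272 -0.047 0.232 0 0 0 1; 0.317 -0.055 0.27 0 0 0 1; 0.363 -0.062 0.309 0 0 0 1; 0.363 -0.062 0.309 0 0 0 1; 0.363 -0.062 0.309 0 0 0 1"

```text
time_s: 9.43
eef_pos: [0.7145, 0.0617, 0.218]
eef_rot: [3.14, 0.697, 2.968]
force: [-0.1, -1.3, -2.4]
finger_gap: 0.019
grasp_force: 75.7
```

jog_arm --motion "0 0 0.12 0 0 0 1; 0 0 0.24 0.015 0.08 0 1; 0 0 0.36 0.03 0.18 0 1; 0 0 0.48 0.047 0.28 0 1; 0 0 0.6 0.064 0.38 0 1; 0 0 0.6 0.08 0.48 0 1; 0 0 0.6 0.097 0.58 0 1; 0 0 0.6 0.113 0.657 0 1; 0 0 0.6 0.113 0.657 0 1; 0 0 0.6 0.113 0.657 0 1; 0 0 0.6 0.113 0.657 0 1; 0 0 0.6 0.113 0.657 0 1"

```text
time_s: 10.43
eef_pos: [0.7139, 0.0624, 0.3698]
eef_rot: [3.141, 0.003, 2.97]
force: [0.1, -0.4, -1.8]
finger_gap: 0.0189
grasp_force: 75.5
```

```bash
python3 - <<'E'
from h import *
p=camera("scene"); W=cloud(p); im=p["image"].astype(int)
m=(W[...,2]>.25)&(W[...,0]>.5)&(W[...,0]<.85)&(abs(W[...,1]-.08)<.06)&(im[...,2]>im[...,0]*1.5)&(im[...,2]<170)
q=W[m]; print(len(q),q.mean(0),q.min(0),q.max(0),np.linalg.svd(q-q.mean(0),full_matrices=False)[2][0])
cv2.imwrite("pics/c5.png",cv2.resize(p["image"][130:290,220:420],(750,600),interpolation=cv2.INTER_CUBIC)); print(env.state())
E
```

```text
431 [0.71179232 0.06541177 0.42887541] [0.65071591 0.02021109 0.37510432] [0.75631145 0.12380708 0.6384692 ] [ 0.25689759 -0.09087502  0.96215662]
{'time_s': 10.4833, 'joint_pos': array([ 1.59745422e-02,  4.58094884e-01,  8.46437968e-01, -3.98401105e-04,
        1.83329573e+00, -1.38324888e+00]), 'qd': array([ 0.00027529, -0.00655647, -0.01151574,  0.0028731 ,  0.01053376,
        0.00019593]), 'joint_torque': array([-3.08535034e-01, -7.23124051e+01, -5.01467693e+01, -4.95199674e-04,
        3.06374661e-02,  6.66698019e-03]), 'eef_pos': array([0.71380452, 0.06246983, 0.37053317]), 'eef_rot': array([3.14126846, 0.00376975, 2.96991503]), 'force': array([-0.37672225,  0.55277857, -1.51168156]), 'torque': array([ 0.00247876, -0.16744826,  0.00384882]), 'grasp_force': 75.52584528923035, 'finger_gap': 0.019414129179595407}
```

View pics/c5.png

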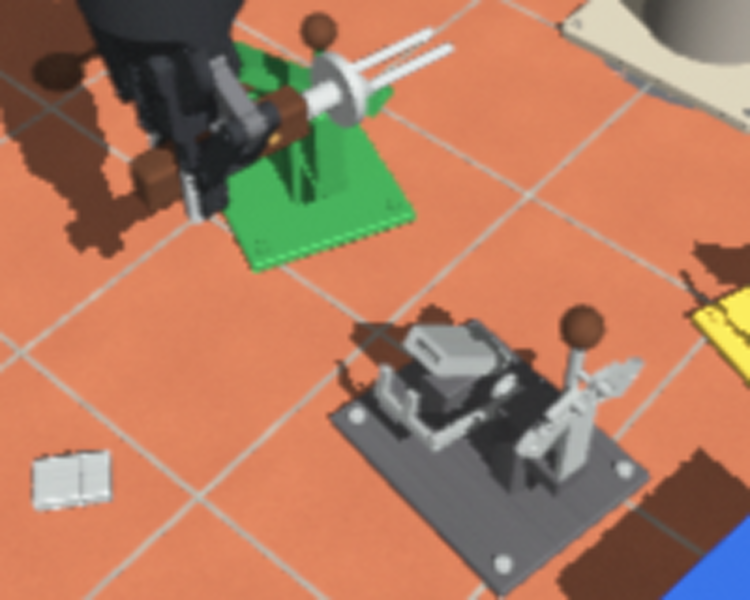

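The fork is out and held centrally in the gripper, and the lever stands upright. I'll check that the fork is level before handing in.

```bash
python3 - <<'E'
from h import *
p=camera("scene"); W=cloud(p); im=p["image"].astype(int)
# crop px (130..310, 80..210) -> full image
m=np.zeros((400,640),bool); m[130+20:130+56,220+34:220+84]=True
m&=(W[...,2]>.34)&(W[...,2]<.42)&(im[...,2]>im[...,0]*1.5)&(im[...,2]<170)
q=W[m]; print(len(q))
for lo,hi in ((.6,.69),(.69,.73),(.73,.8)):
    s=q[(q[:,0]>lo)&(q[:,0]<hi)]
    if len(s): print(lo,len(s),s.mean(0).round(3),np.percentile(s[:,2],[5,50,95]).round(3))
g=np.zeros((400,640),bool); g[130+5:130+35,220+80:220+125]=True
g&=(W[...,2]>.25)&(W[...,2]<.5)&(abs(im.max(-1)-im.min(-1))<30)
q=W[g]; print(len(q))
for lo,hi in ((.55,.6),(.6,.625),(.625,.66)):
    s=q[(q[:,0]>lo)&(q[:,0]<hi)]
    if len(s): print(lo,len(s),s.mean(0).round(3),s[:,2].min(),s[:,2].max())
E
```

```text
328
0.6 126 [0.662 0.078 0.397] [0.385 0.4   0.405]
0.69 67 [0.725 0.06  0.405] [0.387 0.406 0.417]
0.73 135 [0.737 0.062 0.4  ] [0.388 0.401 0.407]
359
0.55 91 [0.58  0.088 0.392] 0.3865434913744247 0.39440289693103503
0.6 55 [0.612 0.085 0.396] 0.38866036698780926 0.4114486321391982
0.625 213 [0.632 0.083 0.397] 0.3748383630594777 0.4119606174549696
```

```bash
python3 -c "
from h import *
print(env.hand_in())"
```

```text
the job is handed in; nothing more can be done
None
```

The job is handed in: the lever looks upright in the middle notch, and the fork is drawn out and held by its handle, level to about 2–3°, about 0.39 m above the ledge. I touched no bystanders, and the hand-in returned no verdict.

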